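Load the charged battery pack through its sprung gate

TASK

Load the loose battery pack into the empty lane of the two-lane tray: set it on the tray's apron and push it along the floor through that lane's sprung gate until the gate has swung shut behind it (the sliding shutter blocks the way at first, and the pack must never be lifted in over the gate or rails). Then slide the shutter fully across the lane you have just filled, so that this fresh pack is not drawn first. Leave the pack already in the tray and the other things on the table where they are.

Things in the scene. Friction and masses are not known exactly. Their poses are not given: they have to be found in the camera images.
- tray: Fixed low grey tray, open-topped, 216 mm wide. Origin: underside, in the plane of the gates, midway between the lanes; x along the lanes, away from the robot (yaw up to 0.15 rad), y to the left lane. Floor top at z 4, from x -147 (bare apron up to the gates) to x 188. Lane rails 12 mm thick, tops at z 40, from x -10 to the end wall (inner face x 174). One lane holds a pack, one is empty
- lane_left (a point): On the floor of the left lane, on its centre line, tray (125, +46, 4): where the middle of a pack belongs. The lane is 80 mm wide and nothing covers it, so fingers can follow a pack in from above
- lane_right (a point): The same point in the right lane, tray (125, -46, 4)
- gate_left (a joint): Sprung gate of the left lane, rad: aluminium leaf 72 mm long, z 7 to 39, upright hinge at tray (0, +83), the lane's outer side. 0 = shut; it swings only inwards (tray +x), to 1.55. A light spring (about 1 N at the free edge) shuts it once nothing is in its way: the pack's near face must be over 72 mm past the gate plane (84 mm when pushed home to the end wall)
- gate_right (a joint): The same for the right lane, hinge at tray (0, -83); 0 = shut, grows to 1.55 as it swings into the lane
- shutter (a joint): Position (m) of the steel shutter that slides along tray y in front of the gates, at tray x -22: 0 = fully across the right lane, 0.092 = fully across the left lane. Plate 74 mm wide, 5 mm thick, z 6 to 40. It stays where left (about 1.5 N to slide) and starts between the two, in the way of either lane
- shutter_post (a point): Middle of the graspable upper part of the shutter's upright black post, at tray z 60: a post 14 x 14 mm, square to the tray, free from z 40 up to its top at z 75
- pack_centre (a point): Centre of the loose battery pack, a grey block with black end bands: 90 mm long (its x), 56 mm wide (its y, the way to grasp it), 60 mm high, 0.3 to 0.6 kg, on the table to the right of the tray. Either end may go first
- pack: The same loose pack, origin at the centre of its underside
- stowed_centre (a point): Centre of the identical pack already stowed in one lane of the tray (30 mm above its underside)
- headphones_centre (a point): Headphones lying flat, 160 x 210 x 36 mm, bystander
- bottle: Clear bottle standing, 68 mm across, 220 mm high, bystander; origin under its centre
- dibox: Flat grey metal signal box 150 x 100 x 45 mm, bystander; origin under its centre
- tape: Roll of tape lying flat, 104 mm across, 48 mm high, bystander; origin under its centre
- mic: Microphone lying on a rubber rest, 185 mm long, 50 mm high, bystander; origin under its middle
- handset: Flat black handset 150 x 72 x 12 mm, bystander; origin under its centre
Mind the look-alikes: they are no part of the job. Leave any red look-alike of the pack alone.

How it is judged (in metres and radians):
On the way, in this order (a step that is already met when the one before it is completed fails the run):
1. the pack, standing on the tray floor, pushes open the gate of the empty lane (((value of joint gate_left above 0.5 rad and x of pack_centre in the frame of tray between -0.06 and 0.09 m and y of pack_centre in the frame of tray between 0.016 and 0.076 m and z of pack_centre in the frame of tray below 0.05 m and x of stowed_centre in the frame of tray above 0.1 m and y of stowed_centre in the frame of tray below -0.02 m) or (value of joint gate_right above 0.5 rad and x of pack_centre in the frame of tray between -0.06 and 0.09 m and y of pack_centre in the frame of tray between -0.076 and -0.016 m and z of pack_centre in the frame of tray below 0.05 m and x of stowed_centre in the frame of tray above 0.1 m and y of stowed_centre in the frame of tray above 0.02 m))), for 0.05 s.
2. the pack is past the gate, in the lane that was empty, and the gate has swung shut behind it (((x of pack_centre in the frame of tray between 0.112 and 0.145 m and y of pack_centre in the frame of tray between 0.024 and 0.068 m and z of pack_centre in the frame of tray below 0.045 m and angle between pack_centre's own z axis and vertical below 0.15 rad and value of joint gate_left below 0.1 rad and x of stowed_centre in the frame of tray above 0.1 m and y of stowed_centre in the frame of tray below -0.02 m) or (x of pack_centre in the frame of tray between 0.112 and 0.145 m and y of pack_centre in the frame of tray between -0.068 and -0.024 m and z of pack_centre in the frame of tray below 0.045 m and angle between pack_centre's own z axis and vertical below 0.15 rad and value of joint gate_right below 0.1 rad and x of stowed_centre in the frame of tray above 0.1 m and y of stowed_centre in the frame of tray above 0.02 m))), for 0.2 s.
3. the shutter is fully across the lane just filled (((x of pack_centre in the frame of tray between 0.112 and 0.145 m and y of pack_centre in the frame of tray between 0.024 and 0.068 m and z of pack_centre in the frame of tray below 0.045 m and angle between pack_centre's own z axis and vertical below 0.15 rad and value of joint gate_left below 0.1 rad and x of stowed_centre in the frame of tray above 0.1 m and y of stowed_centre in the frame of tray below -0.02 m and value of joint shutter above 0.08 m) or (x of pack_centre in the frame of tray between 0.112 and 0.145 m and y of pack_centre in the frame of tray between -0.068 and -0.024 m and z of pack_centre in the frame of tray below 0.045 m and angle between pack_centre's own z axis and vertical below 0.15 rad and value of joint gate_right below 0.1 rad and x of stowed_centre in the frame of tray above 0.1 m and y of stowed_centre in the frame of tray above 0.02 m and value of joint shutter below 0.012 m))), for 0.2 s.
At the end, for the whole second after the job is handed in: The pack stands upright (within 0.15 rad) on the floor of the lane that was empty, its centre 112 to 145 mm beyond the gate plane; that lane's gate is shut (under 0.1 rad); the shutter is across that lane to within 12 mm; the stowed pack is still in the other lane; all at rest (((x of pack_centre in the frame of tray between 0.112 and 0.145 m and y of pack_centre in the frame of tray between 0.024 and 0.068 m and z of pack_centre in the frame of tray below 0.045 m and angle between pack_centre's own z axis and vertical below 0.15 rad and value of joint gate_left below 0.1 rad and x of stowed_centre in the frame of tray above 0.1 m and y of stowed_centre in the frame of tray below -0.02 m and value of joint shutter above 0.08 m) or (x of pack_centre in the frame of tray between 0.112 and 0.145 m and y of pack_centre in the frame of tray between -0.068 and -0.024 m and z of pack_centre in the frame of tray below 0.045 m and angle between pack_centre's own z axis and vertical below 0.15 rad and value of joint gate_right below 0.1 rad and x of stowed_centre in the frame of tray above 0.1 m and y of stowed_centre in the frame of tray above 0.02 m and value of joint shutter below 0.012 m)) and linear speed of pack below 0.02 m/s and velocity of joint shutter between -0.02 and 0.02 m/s); the robot touches nothing.
It fails at once if the pack is lifted over the gate or rails (its centre beyond the gate plane, above the tray, more than 30 mm off the tray floor's level) (x of pack_centre in the frame of tray between 0 and 0.2 m and y of pack_centre in the frame of tray between -0.12 and 0.12 m and z of pack_centre in the frame of tray above 0.064 m).
It fails at once if the stowed pack is shifted by more than 20 mm (distance of stowed_centre from where it was at the start of the episode above 0.02 m).
It fails at once if a bystander is shifted by more than 30 mm (distance of any of headphones_centre, bottle, dibox, tape, mic, handset from where it was at the start of the episode above 0.03 m).
It also fails if it takes over 72 s, if anything falls off the work surface, if the arm or the gripper's body presses on something with over 40 N, if the wrist force passes 120 N, or if a joint passes its speed limit or range.

ROBOT

A 6-joint arm with a two-finger parallel gripper is mounted at the origin on the work surface. World frame = base frame: x ahead of the robot, y to its left, z up, the work surface at z = 0. Lengths are in mm, angles in degrees, forces in N, time in s.
With the tool pointing down it reaches from about 300 to 850 mm from the base axis. Payload 4.2 kg.
Tool frame: the origin (TCP) lies midway between the tips of the shut fingers; the grasp point (between the pads) lies 19 mm behind it (env.grip_point_offset is the distance from the TCP to the grasp point, in mm); z points along the fingers, x is the direction in which the jaws open and shut, and the axes are right-handed (so a half turn about z gives the same grasp; the last joint's range is limited). The gripper opens to 91 mm and grips with 3 to 60 N. Pads are 32 mm wide; open, the fingers measure 118 mm over their backs; the gripper's body (76 mm by 178 mm) begins 60 mm behind the grasp point.
Start: joints at [-77.235, 18.312, 89.639, -0, 72.044, -1.146], TCP at [138.245, -558.15, 213.976] pointing down, gripper open.
Joint ranges: [-177.97, 177.97], [-48.28, 115.42], [12.27, 149.76], [-77.06, 257.06], [2.81, 150.46], [-146.56, 146.56]. Speed limits (degrees/s): [147.25, 147.25, 180, 180, 180, 180].

INTERFACE

Orientations are given as [roll, pitch, yaw] about the fixed x, y, z axes, in that order (R = Rz(yaw) Ry(pitch) Rx(roll)).
In Python, from workcell import env gives the robot as it stands.
- The arm moves only by the shell command python3 -m pendant 'ROWS' [FORCE]. ROWS is JSON, a list of rows, each an object with "xyz": the shift along the tool's x, y, z in m, a list of three; "roll": the turn about the tool's z in degrees; "jaw": the closure, from 0 (fully open) to 1 (shut). A call has exactly 8 rows; each row is the pose to reach, as a shift and turn from the pose commanded when the call began, along the tool's axes at that moment; what a row does not reach only later rows make up. A row lasts 1/8 s, in which the tool goes at most 62.5 mm and 10.7 degrees, less where a joint would pass 70% of its speed; a pose out of reach is approached as far as the arm can. A call with a gripper value outside its range is refused whole. The fingers move at their own pace and stop on an object; FORCE is the grip in N (left out, the last holds). Time passes only in rows, so rows that repeat a pose let the fingers close, or fill a call up. It gives the time, the measured TCP pose, the force and the opening at its end, in the units of the state.
- env.state(): the state, without advancing time (a new reading comes with each control period).
- env.grab_frame(name): name is "side" or "top"; returns (picture, depth): 480x640x3 uint8, blue, green, red; 480x640 float32, mm along the optical axis (not along the pixel's ray), 0 where there is no reading.
- env.camera_params(name): a dict with "camera_matrix" (3x3 intrinsics, pixels), "D" ([k1, k2, p1, p2, k3] as OpenCV has them; the pictures are not rectified), "cam_to_world" (4x4, takes a point from camera to world coordinates). Camera axes: x right, y up, looking along -z (the intrinsics and any distortion apply to the point x, -y, -z); pixel columns grow to the right and rows downward; lengths in mm; the calibration is good to about 2 mm. A picture is of the moment at which its call begins. camera_params takes no time and is no camera call.
- env.job_done(): hands the job in, once; it reports no verdict.
The state is a dict: "time_s": time; "qpos": joint angles; "qvel": joint speeds; "effort": joint torques, N m; "ee_pos": TCP position; "ee_rot": TCP orientation; "force": force on the tool from outside, world axes, zero at the start; "torque": the same for the moment, N m; "gripper_width": finger opening in mm.
Only numpy, scipy, OpenCV 4.12 (cv2) and the standard library are available. Lean on these libraries where they do the work, as an engineer would, in place of code of your own. Each camera call takes 0.05 s, during which the arm holds its last target. There are 200 camera calls.

## Working session

There is one attempt and no reset: what is moved stays moved. The work goes in short steps, Python scripts to look and compute and a shell command to move; the robot and the scene stay as the last step left them, time stands still between calls to the robot, and variables do not carry over. Pictures are saved under pics/ and viewed, about 8 in all and at most 12, crops included, and the job is handed in when it is done.

```bash
mkdir -p pics; cat > h.py <<'E'
import numpy as np, cv2
from workcell import env
def ray2world(name,uv,depth=None,z=None):
    p=env.camera_params(name);K=np.array(p["camera_matrix"],float);D=np.array(p["D"],float);T=np.array(p["cam_to_world"],float)
    uv=np.array(uv,float).reshape(-1,1,2)
    n=cv2.undistortPoints(uv,K,D).reshape(-1,2)
    d=np.c_[n[:,0],-n[:,1],-np.ones(len(n))]
    R=T[:3,:3];o=T[:3,3]
    w=d@R.T
    if z is not None: s=(z-o[2])/w[:,2]
    else: s=np.asarray(depth,float)
    return o+w*s[:,None] if np.ndim(s) else o+w*s
def cloud(name,depth):
    v,u=np.mgrid[0:480,0:640]
    return ray2world(name,np.c_[u.ravel(),v.ravel()],depth.ravel()).reshape(480,640,3)
E
python3 - <<'E'
from h import *
for n in("top","side"):
    i,d=env.grab_frame(n);cv2.imwrite(f"pics/{n}0.png",i);np.save(f"pics/{n}0.npy",d)
    print(n,np.round(np.array(env.camera_params(n)["cam_to_world"]),2).tolist(),(d>0).mean())
print(env.state())
E
```

```text
top [[-0.0, 0.99, -0.13, 347.78], [-1.0, -0.0, -0.01, -44.5], [-0.01, 0.13, 0.99, 1447.62], [0.0, 0.0, 0.0, 1.0]] 0.9960709635416667
side [[-0.71, 0.54, -0.45, -37.9], [-0.7, -0.53, 0.47, 565.63], [0.01, 0.65, 0.76, 1042.07], [0.0, 0.0, 0.0, 1.0]] 0.9958951822916666
{'time_s': 0.1, 'qpos': array([-7.72357819e+01,  1.83478882e+01,  8.96986137e+01,  9.58073628e-06,
        7.20433088e+01, -1.14384970e+00]), 'qvel': array([-0.0244981 , -0.07117695, -0.22236785,  0.00356852,  0.01918666,
       -0.16199771]), 'effort': array([ 1.26889149e-04, -4.13333094e+01, -2.32508934e+01,  7.29175843e-02,
        4.21757600e-02, -6.47381898e-05]), 'ee_pos': array([ 138.13305561, -557.70658086,  213.21068602]), 'ee_rot': array([-1.79998198e+02,  8.97925633e-02, -7.60919337e+01]), 'force': array([-0.67193344,  1.10793808,  0.30976714]), 'torque': array([0.04488883, 0.0019984 , 0.02420782]), 'gripper_width': 91.50096246406183}
```

View pics/top0.png

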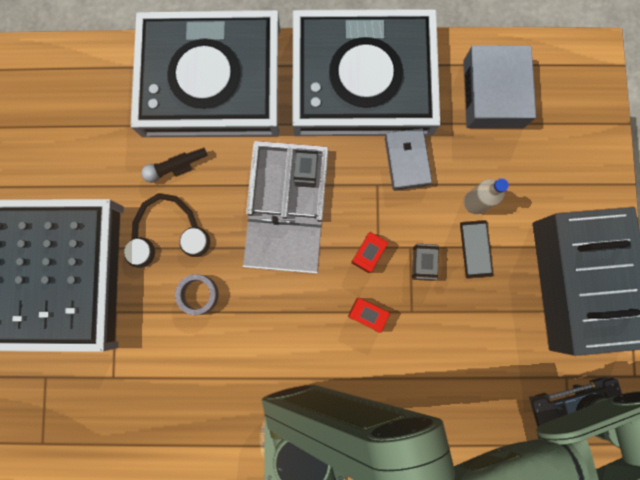

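View pics/side0.png

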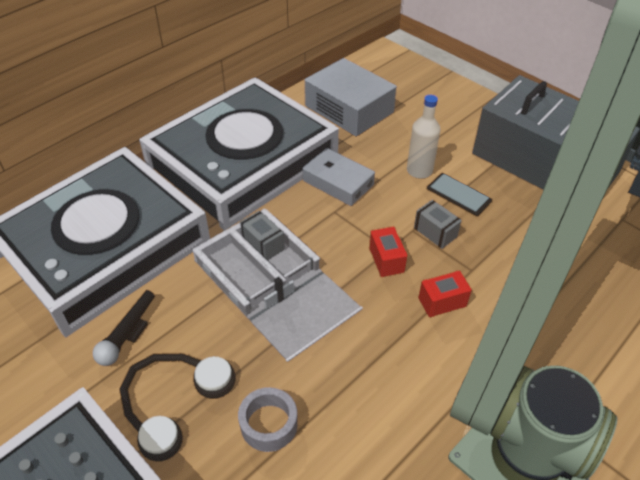

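The top view shows the empty left lane at about (270,180) and the stowed pack in the right lane at (307,166). The shutter post is at (275,219). There are three candidates for the loose pack: grey at (427,262), and red at (371,252) and (371,315). The grey one with black end bands fits the description. I'll crop it to confirm and fit it from depth.

```bash
python3 - <<'E'
from h import *
i=cv2.imread("pics/top0.png");d=np.load("pics/top0.npy");P=cloud("top",d)
a=cv2.resize(i[135:280,235:335],None,fx=4,fy=4,interpolation=cv2.INTER_CUBIC)
b=cv2.resize(i[235:290,400:450],None,fx=7,fy=7,interpolation=cv2.INTER_CUBIC)
c=np.zeros((580,760,3),np.uint8);c[:580,:400]=a;c[:385,405:755]=b
cv2.imwrite("pics/crop0.png",c)
def rect(u0,u1,v0,v1,z0,z1,l):
    Q=P[v0:v1,u0:u1].reshape(-1,3);Q=Q[(Q[:,2]>z0)&(Q[:,2]<z1)]
    r=cv2.minAreaRect(Q[:,:2].astype(np.float32));print(l,len(Q),np.round(r[0],1),np.round(r[1],1),round(r[2],2),"z",np.round(np.median(Q[:,2]),1))
rect(405,448,235,290,50,75,"pack")
rect(292,320,145,190,50,75,"stowed")
rect(235,335,135,280,30,48,"rails")
rect(235,335,225,280,2,9,"apron")
rect(255,295,205,235,55,80,"post")
Q=P[205:240,245:335].reshape(-1,3);Q=Q[Q[:,2]>50];print(np.round(Q,0).tolist()[:25])
print("table z",np.median(P[300:330,250:330,2]))
E
```

```text
pack 796 [ 451.8 -311.5] [57.4 90.3] 86.9 z 59.1
stowed 756 [701.5  -3.3] [57.3 91.2] 84.68 z 63.1
rails 1618 [660.9  47.2] [198.1 217.6] 85.31 z 39.1
apron 2564 [481.9  54.2] [264.6 144.2] 89.8 z 4.3
post 38 [560.6  76.5] [14.8 13.3] 88.49 z 72.8
[[348.0, -44.0, 1448.0], [348.0, -44.0, 1448.0], [567.0, 81.0, 74.0], [567.0, 78.0, 74.0], [566.0, 75.0, 80.0], [567.0, 73.0, 76.0], [567.0, 71.0, 73.0], [348.0, -44.0, 1448.0], [348.0, -44.0, 1448.0], [564.0, 80.0, 77.0], [565.0, 78.0, 72.0], [564.0, 75.0, 76.0], [564.0, 73.0, 75.0], [564.0, 70.0, 78.0], [566.0, 69.0, 62.0], [562.0, 81.0, 76.0], [562.0, 78.0, 73.0], [561.0, 75.0, 77.0], [562.0, 73.0, 72.0], [561.0, 70.0, 77.0], [564.0, 69.0, 61.0], [560.0, 84.0, 66.0], [558.0, 80.0, 79.0], [559.0, 78.0, 73.0], [559.0, 76.0, 74.0]]
table z -0.7954179769412804
```

View pics/crop0.png

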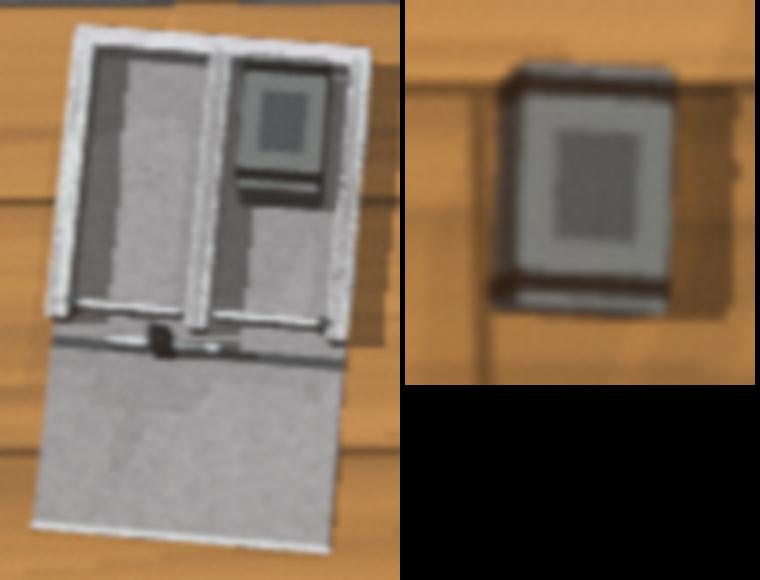

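The crop confirms the grey pack: black bands at both ends, 57x90, top at z 59, yaw -3.1°. The rails rectangle fits with the tray origin at about (581.7, 53.7) and yaw -4.7°. That puts the post at tray (-22, 21), so the shutter is at about 67 mm, and the stowed pack at (124, -47), both consistent with the description. First I'll slide the shutter off the left lane.

```bash
cat >> h.py <<'E'
O=np.array([581.7,53.7]);Y=np.radians(-4.7)
def t2w(x,y): return O+[np.cos(Y)*x-np.sin(Y)*y,np.sin(Y)*x+np.cos(Y)*y]
def w2t(p): d=np.array(p[:2])-O; return np.array([np.cos(Y)*d[0]+np.sin(Y)*d[1],-np.sin(Y)*d[0]+np.cos(Y)*d[1]])
from scipy.spatial.transform import Rotation as Ro
def plan(*targets):
    s=env.state();R=Ro.from_euler("xyz",s["ee_rot"],degrees=True).as_matrix()
    print("t",round(s["time_s"],2),"pos",np.round(s["ee_pos"],1),"yaw",round(s["ee_rot"][2],2),"tray",np.round(w2t(s["ee_pos"]),1),"w",round(s["gripper_width"],1),"F",np.round(s["force"],1))
    for x,y,z,yaw in targets:
        print(np.round(R.T@(np.array([x,y,z])-s["ee_pos"])/1000,4).tolist(),"roll",round(s["ee_rot"][2]-yaw,1))
E
python3 -c "
from h import *
plan((561.4,76.4,130,-94.7),(300,-315,150,-94.7))"
```

```text
t 0.1 pos [ 138.1 -557.7  213.2] yaw -76.09 tray [-392.  -645.7] w 91.5 F [-0.7  1.1  0.3]
[-0.5136, -0.5633, 0.084] roll 18.6
[-0.1966, -0.2155, 0.0635] roll 18.6
```

```bash
python3 -m pendant '[{"xyz":[-0.05,-0.055,0.008],"roll":5,"jaw":0.3},{"xyz":[-0.09,-0.1,0.016],"roll":10,"jaw":0.3},{"xyz":[-0.13,-0.143,0.024],"roll":18.6,"jaw":0.3},{"xyz":[-0.17,-0.187,0.032],"roll":18.6,"jaw":0.3},{"xyz":[-0.21,-0.23,0.04],"roll":18.6,"jaw":0.3},{"xyz":[-0.25,-0.274,0.048],"roll":18.6,"jaw":0.3},{"xyz":[-0.29,-0.318,0.056],"roll":18.6,"jaw":0.3},{"xyz":[-0.33,-0.362,0.06],"roll":18.6,"jaw":0.3}]' 20; python3 -c "
from h import *
plan((561.4,76.4,130,-94.7),(561.4,76.4,100,-94.7))"
```

```text
time_s: 1.1
ee_pos: [410.7, -148.9, 153.5]
ee_rot: [180.0, -0.0, -94.7]
force: [0.9, -0.3, -0.2]
gripper_width: 63.9
t 1.1 pos [ 410.7 -148.9  153.5] yaw -94.69 tray [-153.8 -216. ] w 63.9 F [ 0.9 -0.3 -0.2]
[-0.2369, -0.1317, 0.0234] roll 0.0
[-0.2369, -0.1318, 0.0534] roll 0.0
```

```bash
python3 -m pendant '[{"xyz":[-0.048,-0.0266,0.005],"roll":0,"jaw":0.3},{"xyz":[-0.096,-0.053,0.01],"roll":0,"jaw":0.3},{"xyz":[-0.144,-0.08,0.015],"roll":0,"jaw":0.3},{"xyz":[-0.192,-0.1064,0.02],"roll":0,"jaw":0.3},{"xyz":[-0.225,-0.125,0.03],"roll":0,"jaw":0.3},{"xyz":[-0.237,-0.132,0.045],"roll":0,"jaw":0.3},{"xyz":[-0.237,-0.132,0.06],"roll":0,"jaw":0.3},{"xyz":[-0.237,-0.132,0.065],"roll":0,"jaw":0.3}]' 20; python3 - <<'E'
from h import *
plan((561.4,76.4,48,-94.7))
i,d=env.grab_frame("side")
cv2.imwrite("pics/s1.png",cv2.resize(i[180:360,170:390],None,fx=3,fy=3,interpolation=cv2.INTER_CUBIC))
E
```

```text
time_s: 2.1
ee_pos: [559.4, 73.4, 87.3]
ee_rot: [179.8, -0.1, -94.7]
force: [-0.3, 0.1, 0.5]
gripper_width: 63.9
t 2.1 pos [559.4  73.4  87.3] yaw -94.75 tray [-23.8  17.8] w 63.9 F [-0.3  0.1  0.5]
[-0.0032, -0.0019, 0.0393] roll -0.0
```

View pics/s1.png

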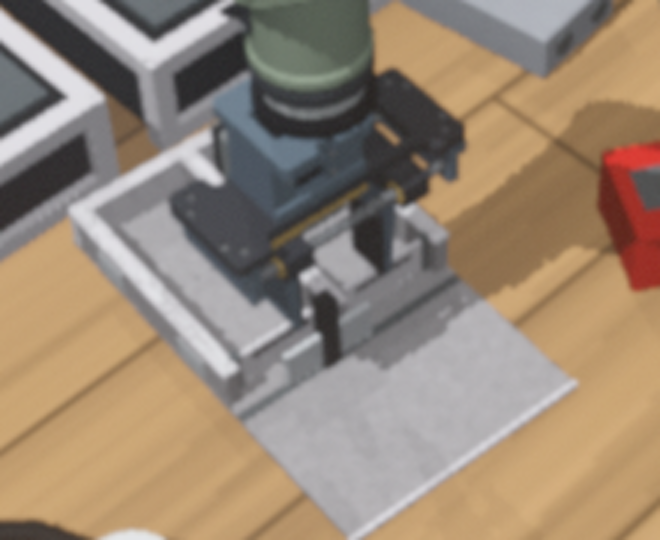

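The hand straddles the post at crop (325,310), so I'll lower, close and slide right.

```bash
python3 -m pendant '[{"xyz":[0,0,0.01],"roll":0,"jaw":0.3},{"xyz":[0,0,0.025],"roll":0,"jaw":0.3},{"xyz":[0,0,0.037],"roll":0,"jaw":0.3},{"xyz":[0,0,0.04],"roll":0,"jaw":0.3},{"xyz":[0,0,0.04],"roll":0,"jaw":1},{"xyz":[0,0,0.04],"roll":0,"jaw":1},{"xyz":[0,0,0.04],"roll":0,"jaw":1},{"xyz":[0,0,0.04],"roll":0,"jaw":1}]' 20; python3 -c "
from h import *
plan((561.4,76.4,48,-94.7))"
```

```text
time_s: 3.15
ee_pos: [561.4, 74.6, 49.2]
ee_rot: [-180.0, -0.0, -94.7]
force: [-0.4, -0.0, 0.4]
gripper_width: 26.9
t 3.15 pos [561.4  74.6  49.2] yaw -94.68 tray [-22.   19.2] w 26.9 F [-0.4 -0.   0.4]
[-0.0018, 0.0001, 0.0012] roll 0.0
```

```bash
python3 -m pendant '[{"xyz":[0,0,0],"roll":0,"jaw":1},{"xyz":[0,0,0],"roll":0,"jaw":1},{"xyz":[0,0,0],"roll":0,"jaw":1},{"xyz":[0.01,0,0],"roll":0,"jaw":1},{"xyz":[0.025,0,0],"roll":0,"jaw":1},{"xyz":[0.04,0,0],"roll":0,"jaw":1},{"xyz":[0.055,0,0],"roll":0,"jaw":1},{"xyz":[0.063,0,0],"roll":0,"jaw":1}]' 20; python3 -m pendant '[{"xyz":[0,0,0],"roll":0,"jaw":1},{"xyz":[0,0,0],"roll":0,"jaw":0.3},{"xyz":[0,0,0],"roll":0,"jaw":0.3},{"xyz":[0,0,0],"roll":0,"jaw":0.3},{"xyz":[0,0,-0.02],"roll":0,"jaw":0},{"xyz":[0,0,-0.05],"roll":0,"jaw":0},{"xyz":[0,0,-0.09],"roll":0,"jaw":0},{"xyz":[0,0,-0.1],"roll":0,"jaw":0}]' 20;  python3 -c "
from h import *
plan((451.8,-311.5,150,-93.1),(451.8,-311.5,41,-93.1))"
```

```text
time_s: 4.15
ee_pos: [555.7, 10.5, 49.0]
ee_rot: [180.0, -0.0, -94.8]
force: [-1.4, 2.4, 3.4]
gripper_width: 14.1
time_s: 5.15
ee_pos: [557.7, 12.1, 151.4]
ee_rot: [-179.7, 0.0, -94.7]
force: [0.2, -0.3, 0.1]
gripper_width: 81.4
t 5.15 pos [557.7  12.1 151.4] yaw -94.66 tray [-20.5 -43.5] w 81.4 F [ 0.2 -0.3  0.1]
[0.3311, 0.0792, 0.0008] roll -1.6
[0.3311, 0.0798, 0.1098] roll -1.6
```

```bash
python3 -m pendant '[{"xyz":[0.055,0.013,0],"roll":-1.6,"jaw":0},{"xyz":[0.11,0.026,0],"roll":-1.6,"jaw":0},{"xyz":[0.165,0.039,0],"roll":-1.6,"jaw":0},{"xyz":[0.22,0.053,0],"roll":-1.6,"jaw":0},{"xyz":[0.275,0.066,0],"roll":-1.6,"jaw":0},{"xyz":[0.315,0.076,0],"roll":-1.6,"jaw":0},{"xyz":[0.331,0.079,0.01],"roll":-1.6,"jaw":0},{"xyz":[0.331,0.079,0.03],"roll":-1.6,"jaw":0}]' 30; python3 - <<'E'
from h import *
plan((451.8,-311.5,41,-93.1))
i,d=env.grab_frame("side");cv2.imwrite("pics/s2.png",i[150:390,180:520][:, :].repeat(2,0).repeat(2,1))
i,d=env.grab_frame("top");P=cloud("top",d);cv2.imwrite("pics/t2.png",i)
Q=P[200:240,245:335].reshape(-1,3);Q=Q[(Q[:,2]>55)&(Q[:,2]<85)];c=Q.mean(0);print(len(Q),c,w2t(c))
E
```

```text
time_s: 6.15
ee_pos: [450.2, -312.3, 117.9]
ee_rot: [-180.0, 0.0, -93.2]
force: [0.3, 0.4, -0.2]
gripper_width: 91.2
t 6.15 pos [ 450.2 -312.3  117.9] yaw -93.18 tray [-101.1 -375.5] w 91.2 F [ 0.3  0.4 -0.2]
[-0.0008, -0.0016, 0.0769] roll -0.1
38 [554.85419927  10.66600857  72.48575194] [-23.22938761 -45.08898964]
```

View pics/s2.png

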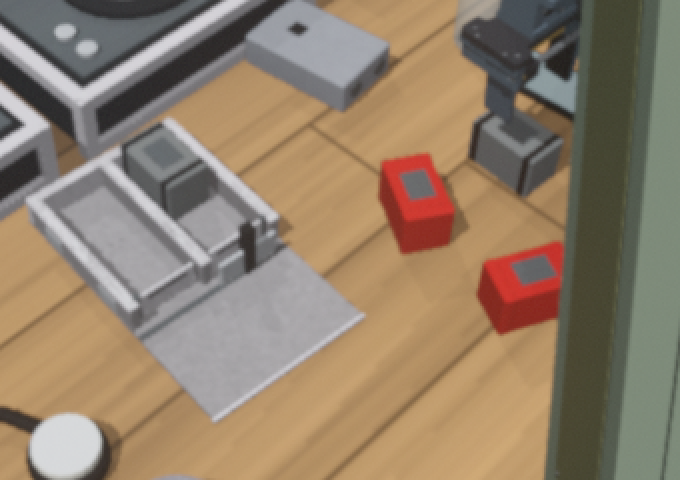

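The post at crop (248,247) is now at the right lane, and the left lane is clear. The gripper is over the grey pack at (515,150), so I'll descend and grip high.

```bash
python3 -m pendant '[{"xyz":[-0.0005,-0.001,0.025],"roll":0,"jaw":0},{"xyz":[-0.0005,-0.001,0.05],"roll":0,"jaw":0},{"xyz":[-0.0005,-0.001,0.07],"roll":0,"jaw":0},{"xyz":[-0.0005,-0.001,0.078],"roll":0,"jaw":0},{"xyz":[-0.0005,-0.001,0.078],"roll":0,"jaw":0.6},{"xyz":[-0.0005,-0.001,0.078],"roll":0,"jaw":0.8},{"xyz":[-0.0005,-0.001,0.078],"roll":0,"jaw":0.8},{"xyz":[-0.0005,-0.001,0.078],"roll":0,"jaw":0.8}]' 30;python3 -c "
from h import *
plan((451.8,-311.5,41,-93.1))"
```

```text
time_s: 7.25
ee_pos: [451.7, -311.9, 41.6]
ee_rot: [-179.9, -0.1, -93.1]
force: [0.3, -0.9, 1.7]
gripper_width: 55.9
t 7.25 pos [ 451.7 -311.9   41.6] yaw -93.08 tray [ -99.6 -375. ] w 55.9 F [ 0.3 -0.9  1.7]
[-0.0004, -0.0, 0.0006] roll 0.0
```

```bash
python3 -m pendant '[{"xyz":[0,0,-0.01],"roll":0,"jaw":0.8},{"xyz":[0,0,-0.03],"roll":0,"jaw":0.8},{"xyz":[0,0,-0.06],"roll":0,"jaw":0.8},{"xyz":[0,0,-0.09],"roll":0,"jaw":0.8},{"xyz":[-0.02,0,-0.1],"roll":0,"jaw":0.8},{"xyz":[-0.06,0,-0.1],"roll":0.8,"jaw":0.8},{"xyz":[-0.11,0,-0.1],"roll":1.6,"jaw":0.8},{"xyz":[-0.16,0,-0.1],"roll":1.6,"jaw":0.8}]' 30;python3 -c "
from h import *
plan((*t2w(-82,45),100,-94.7),(*t2w(-82,45),46,-94.7))"
```

```text
time_s: 8.25
ee_pos: [458.4, -148.6, 140.0]
ee_rot: [179.8, 0.1, -94.7]
force: [1.2, -0.2, -4.1]
gripper_width: 55.5
t 8.25 pos [ 458.4 -148.6  140. ] yaw -94.73 tray [-106.3 -211.7] w 55.5 F [ 1.2 -0.2 -4.1]
[-0.2566, -0.0243, 0.0403] roll -0.0
[-0.2566, -0.0244, 0.0943] roll -0.0
```

```bash
python3 -m pendant '[{"xyz":[-0.05,-0.005,0],"roll":0,"jaw":0.8},{"xyz":[-0.105,-0.01,0],"roll":0,"jaw":0.8},{"xyz":[-0.16,-0.015,0],"roll":0,"jaw":0.8},{"xyz":[-0.21,-0.02,0.01],"roll":0,"jaw":0.8},{"xyz":[-0.25,-0.024,0.03],"roll":0,"jaw":0.8},{"xyz":[-0.258,-0.024,0.055],"roll":0,"jaw":0.8},{"xyz":[-0.258,-0.024,0.075],"roll":0,"jaw":0.8},{"xyz":[-0.258,-0.024,0.08],"roll":0,"jaw":0.8}]' 30;python3 - <<'E'
from h import *
plan((*t2w(-82,45),46,-94.7))
i,d=env.grab_frame("side");cv2.imwrite("pics/s3.png",i[180:380,180:400].repeat(3,0).repeat(3,1))
E
```

```text
time_s: 9.25
ee_pos: [502.1, 104.3, 59.0]
ee_rot: [179.7, -0.1, -94.6]
force: [-0.3, 0.2, -4.7]
gripper_width: 55.9
t 9.25 pos [502.1 104.3  59. ] yaw -94.64 tray [-83.5  43.9] w 55.9 F [-0.3  0.2 -4.7]
[-0.0011, -0.0016, 0.013] roll 0.1
```

View pics/s3.png

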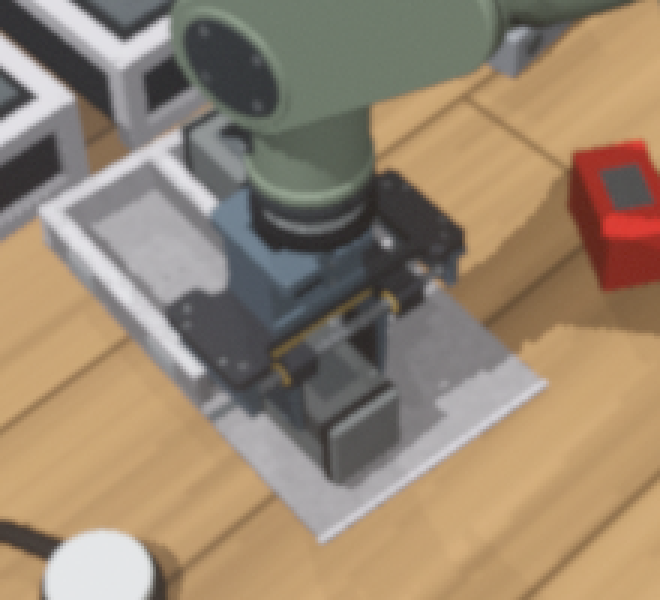

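The pack hangs over the apron, aligned with the left lane. I'll set it down.

```bash
python3 -m pendant '[{"xyz":[0,0,0.005],"roll":0.1,"jaw":0.8},{"xyz":[0,0,0.009],"roll":0.1,"jaw":0.8},{"xyz":[0,0,0.012],"roll":0.1,"jaw":0.8},{"xyz":[0,0,0.013],"roll":0.1,"jaw":0.8},{"xyz":[0,0,0.0135],"roll":0.1,"jaw":0.8},{"xyz":[0,0,0.0135],"roll":0.1,"jaw":0.8},{"xyz":[0,0,0.0135],"roll":0.1,"jaw":0.8},{"xyz":[0,0,0.0135],"roll":0.1,"jaw":0.8}]' 30;python3 -c "
from h import *
plan((*t2w(125,45),46,-94.7),(*t2w(0,45),46,-94.7))"
```

```text
time_s: 10.3
ee_pos: [505.0, 103.8, 47.5]
ee_rot: [-180.0, -0.0, -94.8]
force: [-0.6, -0.3, -4.1]
gripper_width: 55.4
t 10.3 pos [505.  103.8  47.5] yaw -94.79 tray [-80.5  43.6] w 55.4 F [-0.6 -0.3 -4.1]
[-0.0017, -0.2055, 0.0016] roll -0.1
[-0.0015, -0.0805, 0.0015] roll -0.1
```

```bash
python3 -m pendant '[{"xyz":[0,0,0.001],"roll":0,"jaw":0.8},{"xyz":[0,0,0.002],"roll":0,"jaw":0.8},{"xyz":[-0.001,0,0.0025],"roll":0,"jaw":0.8},{"xyz":[-0.001,-0.01,0.0025],"roll":0,"jaw":0.8},{"xyz":[-0.001,-0.02,0.0025],"roll":0,"jaw":0.8},{"xyz":[-0.001,-0.03,0.0025],"roll":0,"jaw":0.8},{"xyz":[-0.001,-0.04,0.0025],"roll":0,"jaw":0.8},{"xyz":[-0.001,-0.045,0.0025],"roll":0,"jaw":0.8}]' 30;python3 -c "
from h import *
plan((*t2w(125,45),46,-94.7),(*t2w(0,45),46,-94.7))"
```

```text
time_s: 11.3
ee_pos: [542.3, 101.4, 46.2]
ee_rot: [179.0, -0.1, -94.8]
force: [-24.7, 2.6, 28.5]
gripper_width: 55.6
t 11.3 pos [542.3 101.4  46.2] yaw -94.85 tray [-43.2  44.3] w 55.6 F [-24.7   2.6  28.5]
[-0.0012, -0.1681, -0.0027] roll -0.1
[-0.0008, -0.0432, -0.0006] roll -0.1
```

```bash
python3 - <<'E'
from h import *
i,d=env.grab_frame("side");cv2.imwrite("pics/s4.png",cv2.resize(i[180:360,180:380],None,fx=3.3,fy=3.3,interpolation=cv2.INTER_CUBIC))
plan((*t2w(125,45),46,-94.7))
E
```

```text
t 11.35 pos [542.9 101.3  46.1] yaw -94.84 tray [-42.6  44.3] w 55.5 F [-19.    1.8  20.4]
[-0.0011, -0.1675, -0.0025] roll -0.1
```

View pics/s4.png

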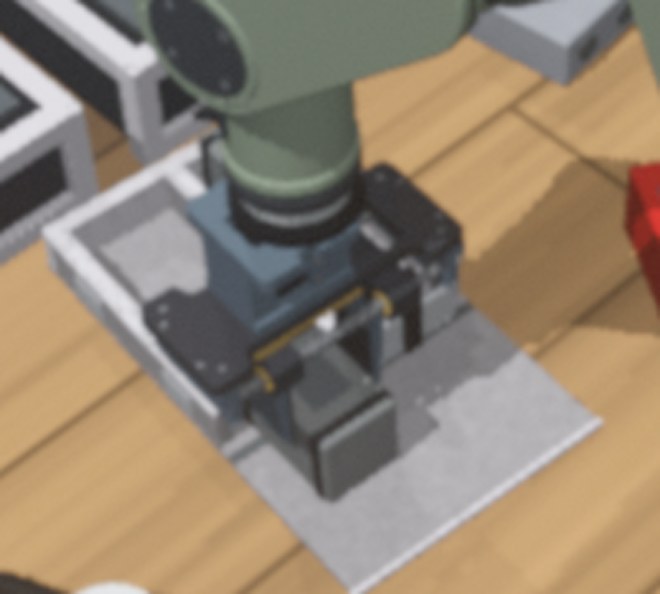

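The force ratio stays constant (Fx ≈ 0.9 Fz) while the arm catches up. So the pack is being pressed into the floor rather than blocked. I'll ease up 2 mm and check.

```bash
python3 -m pendant '[{"xyz":[0,0,-0.0015],"roll":0,"jaw":0.8},{"xyz":[0,0,-0.002],"roll":0,"jaw":0.8},{"xyz":[0,0,-0.002],"roll":0,"jaw":0.8},{"xyz":[0,-0.004,-0.002],"roll":0,"jaw":0.8},{"xyz":[0,-0.008,-0.002],"roll":0,"jaw":0.8},{"xyz":[0,-0.012,-0.002],"roll":0,"jaw":0.8},{"xyz":[0,-0.016,-0.002],"roll":0,"jaw":0.8},{"xyz":[0,-0.02,-0.002],"roll":0,"jaw":0.8}]' 30;python3 - <<'E'
from h import *
plan((*t2w(125,45),46,-94.7))
i,d=env.grab_frame("top");P=cloud("top",d);cv2.imwrite("pics/t4.png",cv2.resize(i[135:280,235:345],None,fx=4,fy=4,interpolation=cv2.INTER_CUBIC))
E
```

```text
time_s: 12.35
ee_pos: [568.8, 98.9, 45.9]
ee_rot: [179.8, -0.1, -94.8]
force: [-2.2, -1.7, -4.9]
gripper_width: 55.6
t 12.35 pos [568.8  98.9  45.9] yaw -94.78 tray [-16.6  43.9] w 55.6 F [-2.2 -1.7 -4.9]
[-0.0013, -0.1416, -0.0005] roll -0.1
```

View pics/t4.png

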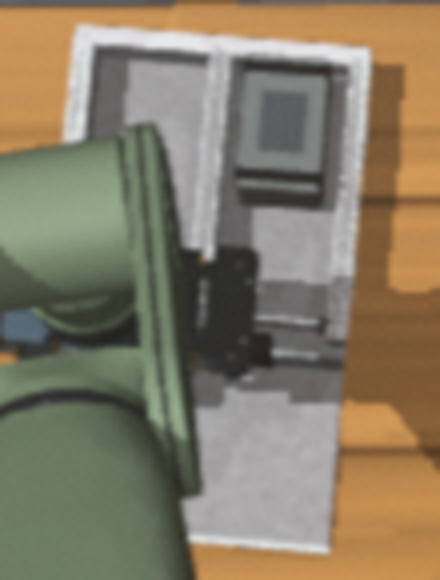

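The force is now low again (just the pack's weight, dragging lightly) and the pack is moving. I'll continue through the gate.

```bash
python3 -m pendant '[{"xyz":[0,-0.008,0],"roll":0,"jaw":0.8},{"xyz":[0,-0.016,0],"roll":0,"jaw":0.8},{"xyz":[0,-0.024,0],"roll":0,"jaw":0.8},{"xyz":[0,-0.032,0],"roll":0,"jaw":0.8},{"xyz":[-0.001,-0.04,0],"roll":0,"jaw":0.8},{"xyz":[-0.001,-0.048,0],"roll":0,"jaw":0.8},{"xyz":[-0.001,-0.055,0],"roll":0,"jaw":0.8},{"xyz":[-0.001,-0.06,0],"roll":0,"jaw":0.8}]' 30;python3 - <<'E'
from h import *
plan((*t2w(125,45),46,-94.7))
i,d=env.grab_frame("side");cv2.imwrite("pics/s5.png",cv2.resize(i[180:360,180:380],None,fx=3.3,fy=3.3,interpolation=cv2.INTER_CUBIC))
E
```

```text
time_s: 13.4
ee_pos: [630.2, 95.3, 46.9]
ee_rot: [-180.0, -0.0, -94.8]
force: [-0.7, -0.9, -4.7]
gripper_width: 55.7
t 13.4 pos [630.2  95.3  46.9] yaw -94.79 tray [44.9 45.4] w 55.7 F [-0.7 -0.9 -4.7]
[0.0003, -0.0801, 0.0009] roll -0.1
```

View pics/s5.png

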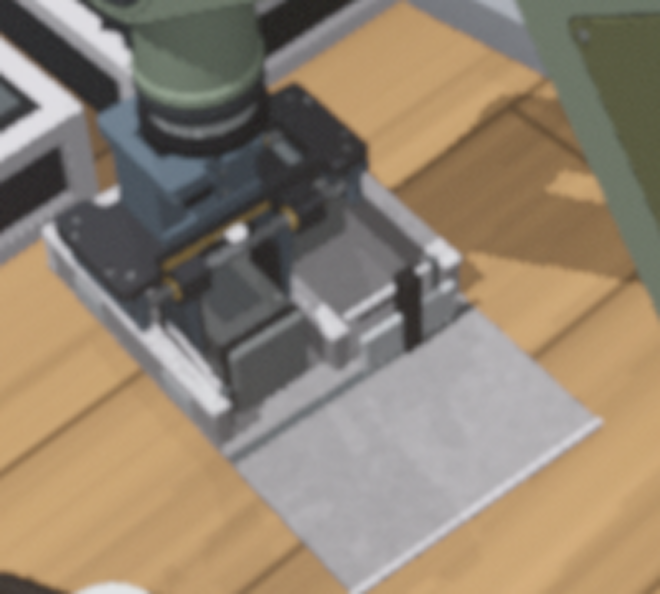

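The pack is inside the left lane with the gate pushed aside. I'll check its rear top edge, crop (232,350) to (310,312), for slip in the grip.

```bash
python3 - <<'E'
from h import *
for c in((232,350),(308,312)):
    p=ray2world("side",[[180+c[0]/3.3,180+c[1]/3.3]],z=64)[0];print(w2t(p))
E
```

```text
[ 8.94159944 67.89072163]
[ 2.68826839 14.20257195]
```

```bash
python3 -m pendant '[{"xyz":[0,-0.01,0],"roll":0,"jaw":0.8},{"xyz":[0,-0.022,0],"roll":0,"jaw":0.8},{"xyz":[0,-0.034,0],"roll":0,"jaw":0.8},{"xyz":[0,-0.046,0],"roll":0,"jaw":0.8},{"xyz":[0,-0.058,0],"roll":0,"jaw":0.8},{"xyz":[0,-0.068,0],"roll":0,"jaw":0.8},{"xyz":[0,-0.074,0],"roll":0,"jaw":0.8},{"xyz":[0,-0.077,0],"roll":0,"jaw":0.8}]' 30;python3 - <<'E'
from h import *
plan((*t2w(125,45),46,-94.7))
i,d=env.grab_frame("side");cv2.imwrite("pics/s6.png",cv2.resize(i[180:360,180:380],None,fx=3.3,fy=3.3,interpolation=cv2.INTER_CUBIC))
E
```

```text
time_s: 14.45
ee_pos: [707.0, 89.2, 47.0]
ee_rot: [-180.0, 0.0, -94.8]
force: [0.3, -0.2, -4.2]
gripper_width: 56.1
t 14.45 pos [707.   89.2  47. ] yaw -94.8 tray [122.   45.6] w 56.1 F [ 0.3 -0.2 -4.2]
[0.0006, -0.003, 0.001] roll -0.1
```

View pics/s6.png

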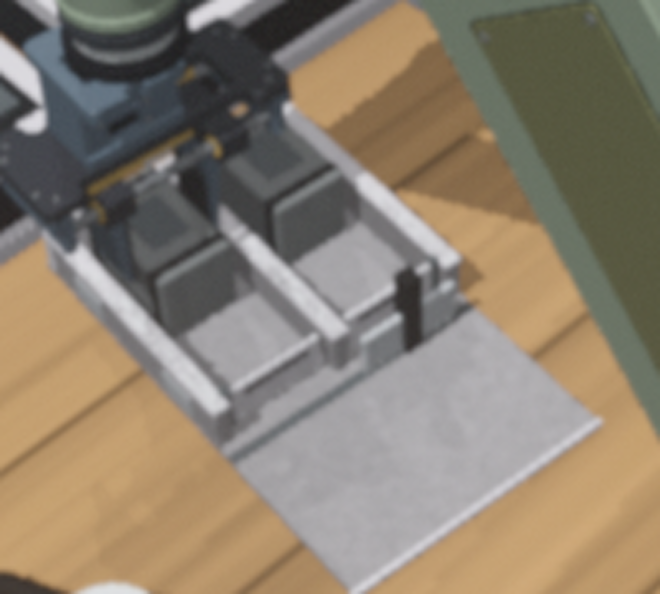

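The left gate has shut behind the pack (leaf at (280,365)), and the pack is level with the stowed one. I'll lower a hair, open slightly so the stowed pack stays clear, and rise.

```bash
python3 -m pendant '[{"xyz":[0,-0.001,0.001],"roll":0,"jaw":0.8},{"xyz":[0,-0.001,0.0015],"roll":0,"jaw":0.8},{"xyz":[0,-0.001,0.0015],"roll":0,"jaw":0.3},{"xyz":[0,-0.001,0.0015],"roll":0,"jaw":0.3},{"xyz":[0,-0.001,0.0015],"roll":0,"jaw":0.3},{"xyz":[0,-0.001,-0.01],"roll":0,"jaw":0.3},{"xyz":[0,-0.001,-0.04],"roll":0,"jaw":0.3},{"xyz":[0,-0.001,-0.07],"roll":0,"jaw":0.3}]' 30;python3 - <<'E'
from h import *
plan((*t2w(-22,-45),105,-94.7),(*t2w(-22,-45),49,-94.7))
i,d=env.grab_frame("side");cv2.imwrite("pics/s7.png",i)
E
```

```text
time_s: 15.5
ee_pos: [707.6, 88.8, 118.5]
ee_rot: [-180.0, 0.0, -94.8]
force: [0.0, 0.2, -0.2]
gripper_width: 64.2
t 15.5 pos [707.6  88.8 118.5] yaw -94.79 tray [122.6  45.3] w 64.2 F [ 0.   0.2 -0.2]
[0.0905, 0.1444, 0.0134] roll -0.1
[0.0905, 0.1445, 0.0694] roll -0.1
```

```bash
python3 -m pendant '[{"xyz":[0.03,0.045,0],"roll":0,"jaw":0.3},{"xyz":[0.06,0.09,0],"roll":0,"jaw":0.3},{"xyz":[0.085,0.13,0],"roll":0,"jaw":0.3},{"xyz":[0.09,0.1445,0],"roll":0,"jaw":0.3},{"xyz":[0.09,0.1445,0.01],"roll":0,"jaw":0.3},{"xyz":[0.09,0.1445,0.04],"roll":0,"jaw":0.3},{"xyz":[0.09,0.1445,0.062],"roll":0,"jaw":0.3},{"xyz":[0.09,0.1445,0.069],"roll":0,"jaw":0.3}]' 20; python3 -m pendant '[{"xyz":[0,0,0],"roll":0,"jaw":0.3},{"xyz":[0,0,0],"roll":0,"jaw":1},{"xyz":[0,0,0],"roll":0,"jaw":1},{"xyz":[0,0,0],"roll":0,"jaw":1},{"xyz":[0,0,0],"roll":0,"jaw":1},{"xyz":[0,0,0],"roll":0,"jaw":1},{"xyz":[0,0,0],"roll":0,"jaw":1},{"xyz":[0,0,0],"roll":0,"jaw":1}]' 20; python3 -c "
from h import *
plan((*t2w(-22,46),49,-94.7))"
```

```text
time_s: 16.55
ee_pos: [556.5, 11.9, 46.0]
ee_rot: [179.9, -0.0, -94.7]
force: [-0.3, 0.2, 0.2]
gripper_width: 64.0
time_s: 17.55
ee_pos: [555.9, 11.1, 48.0]
ee_rot: [-180.0, -0.0, -94.8]
force: [-0.8, -1.0, 1.7]
gripper_width: 14.0
t 17.55 pos [555.9  11.1  48. ] yaw -94.79 tray [-22.2 -44.6] w 14.0 F [-0.8 -1.   1.7]
[-0.0906, -0.0001, -0.001] roll -0.1
```

```bash
python3 -m pendant '[{"xyz":[-0.01,0,0],"roll":0,"jaw":1},{"xyz":[-0.025,0,0],"roll":0,"jaw":1},{"xyz":[-0.04,0,0],"roll":0,"jaw":1},{"xyz":[-0.055,0,0],"roll":0,"jaw":1},{"xyz":[-0.07,0,0],"roll":0,"jaw":1},{"xyz":[-0.082,0,0],"roll":0,"jaw":1},{"xyz":[-0.088,0,0],"roll":0,"jaw":1},{"xyz":[-0.09,0,0],"roll":0,"jaw":1}]' 20; python3 -m pendant '[{"xyz":[0,0,0],"roll":0,"jaw":1},{"xyz":[0,0,0],"roll":0,"jaw":1},{"xyz":[0,0,0],"roll":0,"jaw":0.3},{"xyz":[0,0,0],"roll":0,"jaw":0.3},{"xyz":[0,0,0],"roll":0,"jaw":0.3},{"xyz":[0,0,-0.02],"roll":0,"jaw":0.3},{"xyz":[0,0,-0.06],"roll":0,"jaw":0.3},{"xyz":[0,0,-0.11],"roll":0,"jaw":0.3}]' 20; python3 -m pendant '[{"xyz":[0.04,0.02,-0.01],"roll":0,"jaw":0.3},{"xyz":[0.08,0.05,-0.01],"roll":0,"jaw":0.3},{"xyz":[0.13,0.07,-0.01],"roll":0,"jaw":0.3},{"xyz":[0.18,0.09,-0.01],"roll":0,"jaw":0.3},{"xyz":[0.23,0.11,-0.01],"roll":0,"jaw":0.3},{"xyz":[0.26,0.12,-0.01],"roll":0,"jaw":0.3},{"xyz":[0.26,0.12,-0.01],"roll":0,"jaw":0.3},{"xyz":[0.26,0.12,-0.01],"roll":0,"jaw":0.3}]'
python3 - <<'E'
from h import *
i,d=env.grab_frame("top");P=cloud("top",d)
def rect(u0,u1,v0,v1,z0,z1,l):
    Q=P[v0:v1,u0:u1].reshape(-1,3);Q=Q[(Q[:,2]>z0)&(Q[:,2]<z1)]
    r=cv2.minAreaRect(Q[:,:2].astype(np.float32));print(l,len(Q),w2t(r[0]),np.round(r[1],1),round(r[2],2),"z",np.round(np.median(Q[:,2]),1))
rect(250,288,140,190,50,75,"pack");rect(292,320,145,190,50,75,"stowed");rect(240,280,205,235,55,80,"post")
cv2.imwrite("pics/t8.png",cv2.resize(i[120:290,120:340],None,fx=3.4,fy=3.4,interpolation=cv2.INTER_CUBIC))
E
```

```text
time_s: 18.55
ee_pos: [563.7, 101.0, 48.0]
ee_rot: [-180.0, -0.0, -94.7]
force: [1.2, -4.3, 2.6]
gripper_width: 13.9
time_s: 19.55
ee_pos: [562.3, 100.7, 158.0]
ee_rot: [179.8, -0.0, -94.8]
force: [1.4, 0.2, -0.4]
gripper_width: 63.8
time_s: 20.55
ee_pos: [422.3, -147.7, 167.9]
ee_rot: [-180.0, 0.0, -94.8]
force: [0.2, -0.3, -0.5]
gripper_width: 63.4
pack 752 [122.48605142  45.97375018] [57.  91.5] 85.44 z 63.3
stowed 746 [124.98168725 -46.98924101] [57.3 92.8] 84.56 z 63.2
post 38 [-22.23875522  46.10477644] [14. 13.] 83.6 z 72.7
```

View pics/t8.png

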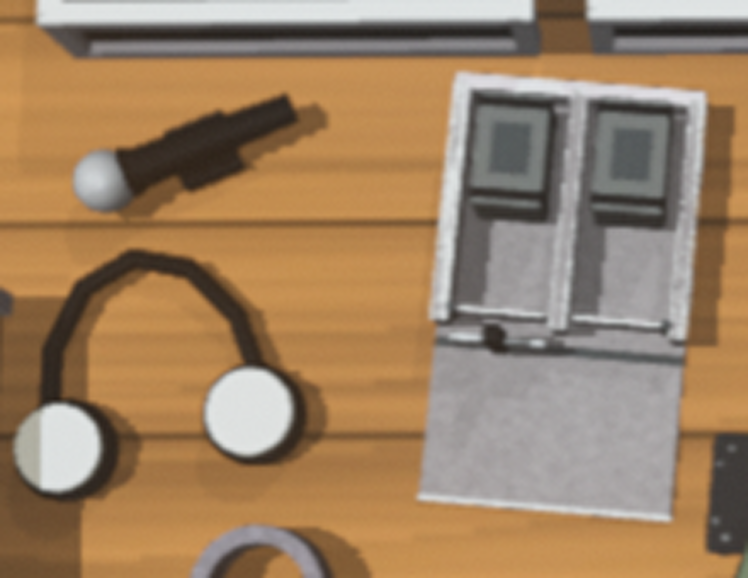

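The pack is in the left lane at tray (122, 46), top at z 63, upright. Its gate is shut (crop (500,310)) and the shutter post is at y = 46 (crop (493,337)). The stowed pack has not moved, and the arm is clear.

```bash
python3 -c "
from workcell import env
env.job_done()"
```

```text
the job is handed in; nothing more can be done
```

The pack is in the left lane with its gate shut behind it, and the shutter is fully across that lane. I handed the job in at about 20.6 s, and no verdict was reported.

**What I did:** I slid the shutter to the right lane, gripped the grey pack high on its sides and set it down on the apron. Then I moved it, still gripped, through the left gate, released it, and slid the shutter back across the left lane.

**Last checks (top camera and depth):**

| Item | Measured, tray frame | Needed |
|---|---|---|
| Pack centre | x 122, y 46, top at z 63 | x 112–145, y 24–68 |
| Shutter post | y 46.1, so joint about 0.092 | joint above 0.080 |
| Stowed pack | (125, -47), at the start (124, -47) | shifted less than 20 mm |

The gate was judged shut from the picture, not measured. The arm is clear and the force reads near zero. The bystanders in view in the last picture look untouched; I did not measure any of them.

**What did not go cleanly:**
- **Contact on the apron:** the tool force reached about 25 N along the lane and 28 N upward while the pack crossed the apron near the shutter line. It dropped after I raised the pack 2 mm. I took it for pressing on the floor, but a catch on the shutter track is possible.
- **Sliding contact:** for most of the way through the gate the gripper carried most of the pack's weight (4–5 N), with its underside about 1 mm or less off the floor. So it was not a firm push along the floor.

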